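Hold down the recessed calibration button of a kitchen scale

TASK

The loose steel plate of the kitchen scale has slipped: push it square and flush into the corner made by the scale's two raised edges, so that its hole comes to lie over the recessed calibration button. Then take the pin from its wooden stand, reach through the hole with its tip and press the button fully down. Finish while still gripping the pin and holding the button down, with the plate still flush in its corner; do not disturb the cup, the jar and the tin standing about.

Things in the scene. Friction and masses are not known exactly. Their poses are not given: they have to be found in the camera images.
- scale: Kitchen scale, fixed: grey box 220 (x) x 200 (y) mm, its flat upper face 32 mm above the worktop; origin under its centre, on the worktop; yaw within 0.3 rad of 0. Aluminium edges 8 mm thick stand 9 mm above the upper face all along its +x (far) and +y (left) sides; inner faces at x = +102 and y = +92 mm. The other sides are open. A flat dark display lies near the -x side.
- scale_corner (a point): The inner corner where the two raised edges meet, at the height of the upper face (x = +102, y = +92, z = +32 mm of the scale).
- plate: Loose steel plate, 140 (x) x 120 (y) x 10 mm, about 0.35 kg, that slides on the scale's upper face; origin at the centre of its underside. At the start 14 to 30 mm short of home along each axis and up to 0.17 rad askew. Home: its +x and +y sides flush on the raised edges, its centre at x = +32, y = +32 mm of the scale, its axes parallel to the scale's.
- plate_corner (a point): The plate's own +x +y corner, at its underside; at home it meets scale_corner.
- plate_hole (a point): Centre of the round through hole in the plate, 14 mm in diameter, at the plate's upper face (x = -20, y = 0, z = +10 mm of the plate). With the plate home it is right above the button.
- cal_button (a joint): Travel of the button, m: 0 up, 0.006 fully down on its stop. Round, black, 16 mm wide, in a 20 mm wide well at x = +12, y = +32 mm of the scale. When up, its top is 24 mm above the worktop: 8 mm under the scale's upper face, 18 mm under the plate's. Pressed straight down against a spring: 1.2 N starts it, 4.8 N holds it fully down; let go, it springs back.
- pin_stand: Wooden block, 50 (x) x 110 (y) mm, 60 mm high, fixed to the worktop on a foot 70 x 130 x 8 mm, with three upright holes 8 mm wide in a row along its y, 34 mm apart. Origin under its centre, on the worktop. The pin stands in the hole at y = -34 mm; the other two are empty.
- pin: A steel shaft 6 mm in diameter and 50 mm long under a round black handle 18 mm in diameter and 50 mm long (100 mm in all), 50 g. Origin at the shaft's lower end, z up along the pin. It starts upright in the stand, its handle resting on the stand's top: origin 10 mm, handle 60 to 110 mm above the worktop.
- pin_tip (a point): The lower end of the pin's shaft (the pin's origin).
- steel_cup: Bystander: steel cup without handle, 76 mm wide, 102 mm high; origin under its centre. Leave alone.
- jam_jar: Bystander: jam jar with a red lid, 65 mm wide, 97 mm high; origin under its centre. Leave alone.
- food_tin: Bystander: food tin, 57 mm wide, 72 mm high; origin under its centre. Leave alone.
Things that resemble listed ones, but are neither listed nor needed, are in the scene too. Several things have the shape of the plate; the one meant has the colours described above.

How it is judged:
By the outcome, as a careful person would: the job done as asked, in the order asked, and still so for the second after the job is handed in, while the arm keeps its last pose, push and grip.
It also fails if it takes over 69 s, if anything falls off the work surface, if the arm or the gripper's body presses on something with over 40 N, if the wrist force passes 120 N, or if a joint passes its speed limit or range.

ROBOT

A 7-joint arm with a two-finger parallel gripper is mounted at the origin on a cart in front of the work surface, level with it; the furniture and walls round the work are solid. World frame = base frame: x ahead of the robot, y to its left, z up, the work surface at z = 0. Lengths are in mm, angles in rad, forces in N, time in s.
With the tool pointing down it reaches from about 400 to 875 mm from the base axis. Payload 4.4 kg.
Tool frame: the origin (TCP) lies at the very end of the fingers, on their centre line; the grasp point (between the pads) lies 19 mm behind it; z points along the fingers, y is the direction in which the jaws open and shut (so a half turn about z gives the same grasp; the last joint's range is limited). The gripper opens to 85 mm and grips with 20 to 120 N. Pads are 22 mm wide; open, the fingers measure 114 mm over their backs; the gripper's body (76 mm by 85 mm) begins 54 mm behind the grasp point. The pads swing forward as they close: fully open they stand 13 mm farther back than shut.
Start: joints at [-1.406, 0.628, 0.038, 1.517, -0.027, 0.996, -0.02], TCP at [148.666, 632.784, 231.313] pointing down, gripper open.
Joint ranges: [-3.06, 3.06], [-0.37, 2.12], [-1.25, 1.32], [0.18, 2.47], [-1.1, 4.24], [0.23, 1.98], [-2.94, 2.94]. Speed limits (rad/s): [2.57, 2.57, 3.14, 3.14, 3.14, 3.14, 3.14].

INTERFACE

Orientations are given as [roll, pitch, yaw] about the fixed x, y, z axes, in that order (R = Rz(yaw) Ry(pitch) Rx(roll)).
In Python, from cell import ctrl gives the robot as it stands.
- The arm moves only by the shell command python3 -m crank 'ROWS' [OPENING]. ROWS is JSON, a list that holds one entry, the list of rows, each a list of 6 numbers: the shift along the tool's x, y, z in units of 30 mm (1.0 is 30 mm), then the turn, a rotation vector about the tool's x, y, z in units of 6 degrees (1.0 is 6 degrees). In form: [[[tx, ty, tz, rx, ry, rz], ...]]. A call has 1 to 12 rows; each row shifts and turns the pose as measured when the row begins, along the tool's axes as they then stand; what a row does not reach is not made up. A row lasts 1/12 s, in which the tool goes at most 41.7 mm and 7.16 degrees, less where a joint would pass 70% of its speed; a pose out of reach is approached as far as the arm can. A call is refused whole if a number of a shift passes 1 or a number of a turn 1, either way. A call with a gripper value outside its range is refused whole. OPENING is the gripper command: -1 is fully open, 1 is shut, values between are in proportion, set as the call begins (- or left out, the last holds). The fingers move at their own pace and stop on an object; the grip force is fixed at half the most. Time passes only in rows, so rows that do not move let the fingers close. It gives the time, the measured TCP pose, the force and the opening at its end, in the units of the state.
- ctrl.read_state(): the state, without advancing time (a new reading comes with each control period).
- ctrl.get_image(name): name is "scene" or "top"; returns a dict with "color" (420x560x3 uint8, red, green, blue), "depth" (420x560 float32, mm along the optical axis (not along the pixel's ray), 0 where there is no reading), "camera_matrix" (3x3 intrinsics, pixels), "k1" (the pictures are not rectified: a ray, as slopes to the right and down, at radius r is drawn at 1 + k1 r^2 times it, then the intrinsics apply), "R" (3x3) and "t" (3): a world point X has camera coordinates R X + t. Camera axes: x right, y down, z forward; pixel columns grow to the right and rows downward; lengths in mm; the calibration is good to about 2 mm. A picture is of the moment at which its call begins.
- ctrl.finish_job(): hands the job in, once; it reports no verdict.
Trained networks look in a picture, given as the dict that the camera call returned (one of the last four; its "shot" number tells which), for a name from the list of things; names that differ only in an ending like _2 or _b are one class to them, and where a whole thing is asked for, a point or a joint stands for the part that bears it (a point fixed in the world has none). Each returns a list of dicts, best first, with "conf" (0 to 1); they miss things now and then, are a little off and sometimes report something else, mostly with a low value. They report only what shows in the picture. A call takes as long as a camera call. They do not tell look-alikes from the thing itself.
- ctrl.search_frame(query, picture): "extent" ([centre column, centre row, width, height] in pixels, round what is visible of it).
The state is a dict: "clock": time; "qpos": joint angles; "qd": joint speeds; "tau": joint torques, N m; "eef_pos": TCP position; "tool_rot": TCP orientation; "force": force on the tool from outside, world axes, zero at the start; "torque": the same for the moment, N m; "width": finger opening in mm.
Only numpy, scipy, OpenCV 4.12 (cv2) and the standard library are available. Lean on these libraries where they do the work, as an engineer would, in place of code of your own. Each camera call takes 0.05 s, during which the arm holds its last target. There are 200 camera calls.

## Working session

There is one attempt and no reset: what is moved stays moved. The work goes in short steps, Python scripts to look and compute and a shell command to move; the robot and the scene stay as the last step left them, time stands still between calls to the robot, and variables do not carry over. Pictures are saved under pics/ and viewed, about 8 in all and at most 12, crops included, and the job is handed in when it is done.

```bash
ls; mkdir -p pics; cat > h.py <<'E'
import numpy as np, cv2
from cell import ctrl
from scipy.spatial.transform import Rotation as Ro
def save(im,n,crop=None,s=1):
    c=im["color"][:,:,::-1]
    if crop: c=c[crop[1]:crop[3],crop[0]:crop[2]]
    cv2.imwrite("pics/"+n,cv2.resize(c,None,fx=s,fy=s,interpolation=cv2.INTER_CUBIC))
def ray(im,uv):
    K=np.array(im["camera_matrix"]);uv=np.atleast_2d(uv).astype(float)
    p=np.c_[(uv[:,0]-K[0,2])/K[0,0],(uv[:,1]-K[1,2])/K[1,1]];q=p.copy()
    for _ in range(20): q=p/(1+im["k1"]*(q**2).sum(1,keepdims=True))
    return np.c_[q,np.ones(len(q))]
def atz(im,uv,z):
    R=np.array(im["R"]);t=np.array(im["t"]);C=-R.T@t;d=ray(im,uv)@R
    return C+d*((z-C[2])/d[:,2])[:,None]
def proj(im,X):
    K=np.array(im["camera_matrix"]);c=np.atleast_2d(X)@np.array(im["R"]).T+np.array(im["t"])
    q=c[:,:2]/c[:,2:];q=q*(1+im["k1"]*(q**2).sum(1,keepdims=True))
    return q*[K[0,0],K[1,1]]+[K[0,2],K[1,2]]
def cloud(im):
    h,w=im["depth"].shape;u,v=np.meshgrid(np.arange(w),np.arange(h))
    c=ray(im,np.c_[u.ravel(),v.ravel()])*im["depth"].ravel()[:,None]
    return ((c-np.array(im["t"]))@np.array(im["R"])).reshape(h,w,3)
E
python3 - <<'E'
from h import *
for n in("scene","top"):
    im=ctrl.get_image(n);save(im,n+"1.png",s=1.42)
    print(n,"cam",-np.array(im["R"]).T@im["t"],im["camera_matrix"][0][0])
    for q in("scale","plate","pin_stand","pin","plate_hole","steel_cup","jam_jar","food_tin"):
        for d in ctrl.search_frame(q,im)[:4]: print(q,np.round(d["extent"],1),round(d["conf"],2),atz(im,[d["extent"][:2]],40)[0].round())
print(ctrl.read_state())
E
```

```text
pics
scene cam [  81.71274361 1030.88146033 1443.15450805] 506.31456050929904
scale [306.3 165.8  70.6  51.6] 0.55 [ 573. -171.   40.]
plate [197.6 251.5  50.9  32. ] 0.82 [738. 332.  40.]
plate [303.2 164.1  43.4  31.2] 0.63 [ 587. -174.   40.]
pin_stand [266.6 229.5  21.3  34.2] 0.62 [574. 155.  40.]
pin [263.7 214.3   6.8  11.6] 0.46 [613. 102.  40.]
plate_hole [302.1 167.9  43.7  30.9] 0.64 [ 583. -155.   40.]
plate_hole [198.1 255.2  52.5  38.7] 0.64 [729. 344.  40.]
plate_hole [308.1 168.2  71.   48.4] 0.28 [ 562. -163.   40.]
steel_cup [240.7 179.1  19.4  30.7] 0.87 [763.  -6.  40.]
jam_jar [220.7 287.5  21.6  32.3] 0.84 [603. 415.  40.]
food_tin [374.9 140.2  19.2  25.5] 0.87 [ 386. -411.   40.]
food_tin [263.1 213.8   7.8  12.1] 0.63 [616. 101.  40.]
top cam [ 388.67267774    3.23557667 1727.05692018] 504.83209338051995
scale [349.9 217.6  71.1  77.6] 0.59 [ 581. -190.   40.]
plate [343.2 216.6  43.5  44.3] 0.86 [ 584. -168.   40.]
plate [203.3 164.3  41.7  42.5] 0.84 [753. 310.  40.]
pin_stand [248.  214.4  44.2  31.3] 0.7 [585. 152.  40.]
pin [247.6 213.3  39.3  31.6] 0.27
[... 274 characters left out ...]
  24.4  20.6] 0.64 [ 400. -416.   40.]
{'clock': 0.9, 'qpos': array([-1.40579671,  0.62835823,  0.03850288,  1.51740328, -0.02700001,
        0.9963017 , -0.02006502]), 'qd': array([-0.00025971,  0.00151945, -0.00056032,  0.00013857, -0.00038191,
       -0.0021132 ,  0.00047771]), 'tau': array([ 1.42797253e-05, -5.63265002e+01,  1.22545671e+00, -1.93778229e+01,
        1.09941722e-02,  1.64799523e-03,  5.59992031e-06]), 'eef_pos': array([148.67003227, 632.7855772 , 231.33951395]), 'tool_rot': array([ 3.14154566e+00, -3.74593517e-05,  2.91070059e+00]), 'force': array([-0.84413101, -0.71547539, -0.30325986]), 'torque': array([-0.04464763, -0.0069208 , -0.01128239]), 'width': 85.27681704024548}
```

```bash
python3 - <<'E'
from h import *
im=ctrl.get_image("top");save(im,"top2.png",(225,150,405,270),4.4)
im=ctrl.get_image("scene");save(im,"scene2.png",(180,130,360,265),4.4)
E
```

```text
(no output)
```

View pics/top2.png

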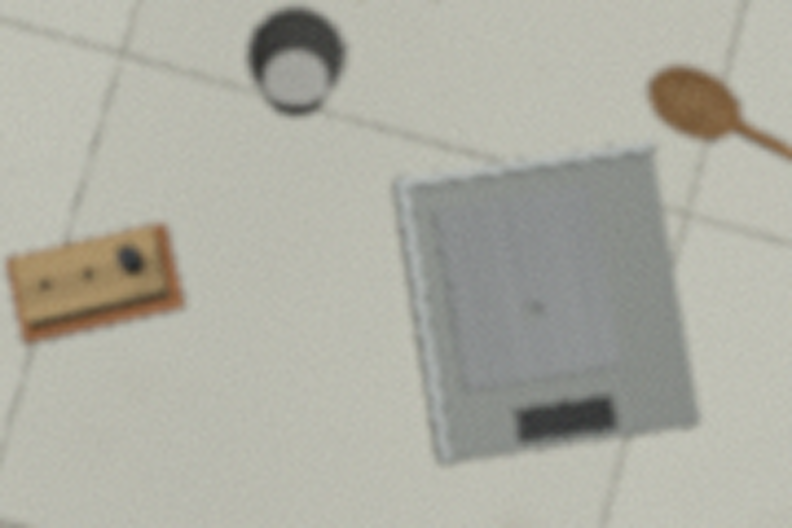

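View pics/scene2.png

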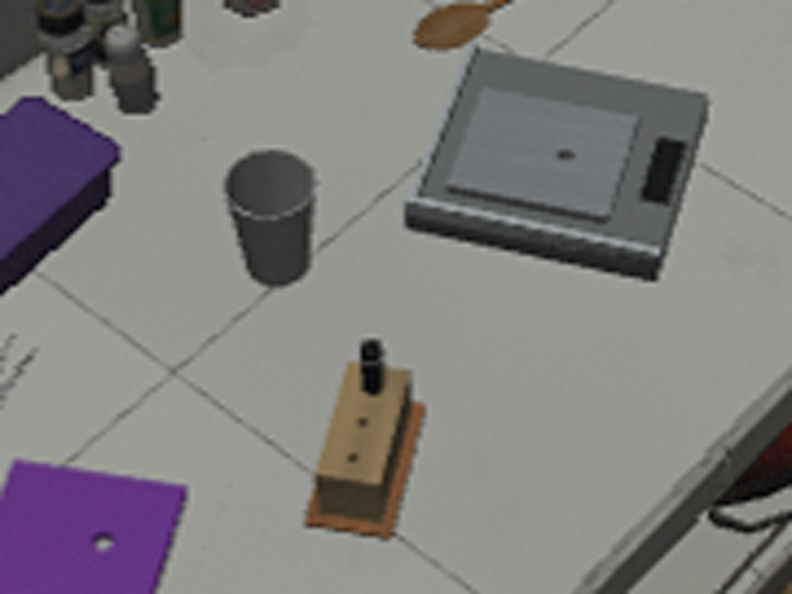

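```bash
cat >> h.py <<'E'
from scipy.optimize import least_squares
def avg(n,k=6):
    ims=[ctrl.get_image(n) for _ in range(k)];im=ims[-1]
    im["color"]=np.mean([i["color"] for i in ims],0).astype(np.float32);return im
def rect(im,pose,z,xr,yr,s):
    # picture in a local frame: rows = -x (far up), cols = -y (left is +y); s px/mm
    X,Y=np.meshgrid(np.arange(xr[1],xr[0],-1/s),np.arange(yr[1],yr[0],-1/s),indexing="ij")
    c,sn=np.cos(pose[2]),np.sin(pose[2])
    W=np.c_[(pose[0]+c*X-sn*Y).ravel(),(pose[1]+sn*X+c*Y).ravel(),np.full(X.size,z)]
    p=proj(im,W).reshape(X.shape+(2,)).astype(np.float32)
    return cv2.remap(im["color"],p[...,0],p[...,1],cv2.INTER_CUBIC)
def l2w(pose,P):
    c,s=np.cos(pose[2]),np.sin(pose[2]);P=np.atleast_2d(P).astype(float)
    return np.c_[pose[0]+c*P[:,0]-s*P[:,1],pose[1]+s*P[:,0]+c*P[:,1],P[:,2]]
def fit(im,P,uv,x0):
    r=least_squares(lambda p:(proj(im,l2w(p,P))-uv).ravel(),x0,x_scale=[1,1,.01]);return r.x,r.fun
E
python3 - <<'E'
from h import *
im=avg("top")
uv=np.array([[397,180],[654,150],[441,462],[697,424]])/4.4+[225,150]
P=[[110,100,41],[110,-100,41],[-110,100,41],[-110,-100,32]]
p,f=fit(im,P,uv,[570,-180,0.1]);print("scale top",p,f.round(2))
im2=avg("scene")
uv2=np.array([[475,47],[407,203],[657,252],[708,95]])/4.4+[180,130]
p2,f2=fit(im2,[[110,-100,41],[110,100,41],[-110,100,41],[-110,-100,32]],uv2,p);print("scale scene",p2,f2.round(2))
# stand top corners (z=60): from top crop
us=np.array([[10,257],[162,226],[166,291],[28,322]])/4.4+[225,150]
p3,f3=fit(im,[[25,55,60],[25,-55,60],[-25,-55,60],[-25,55,60]],us,[585,150,0.1]);print("stand",p3,f3.round(2))
us=np.array([[363,422],[353,458]])/4.4+[180,130];print("stand empty holes scene",atz(im2,us,60))
us=np.array([[88,274],[44,286]])/4.4+[225,150];print("holes top",atz(im,us,60))
np.save("scale.npy",(p+p2)/2)
out=[]
for i,pp in((im,p),(im2,p2)):
    r=rect(i,pp,42,(-120,120),(-110,110),1.8)
    g=np.clip((r-110)*2.2,0,255) if 0 else r
    lo,hi=np.percentile(r,5),np.percentile(r,97);out.append(np.clip((r-lo)/(hi-lo)*255,0,255))
cv2.imwrite("pics/rect1.png",np.hstack(out)[:,:,::-1])
E
```

```text
scale top [ 5.77070571e+02 -1.88529970e+02  1.60125793e-01] [-0.13 -0.13  0.15 -1.47 -0.54  0.5   0.5   1.05]
scale scene [ 5.74391702e+02 -1.86665697e+02  1.70108620e-01] [-1.15 -1.41 -0.42 -0.2   0.91  1.06  0.6   0.24]
stand [5.89318612e+02 1.57939405e+02 2.27971783e-01] [ 0.88 -0.08 -1.3   0.26  0.77  0.06 -0.35 -0.23]
stand empty holes scene [[586.44842582 160.55669237  60.        ]
 [577.87713756 193.68546525  60.        ]]
holes top [[589.21054116 160.63074617  60.        ]
 [579.3713877  193.5786015   60.        ]][ WARN:0@8.050] global loadsave.cpp:1063 imwrite_ Unsupported depth image for selected encoder is fallbacked to CV_8U.
```

View pics/rect1.png

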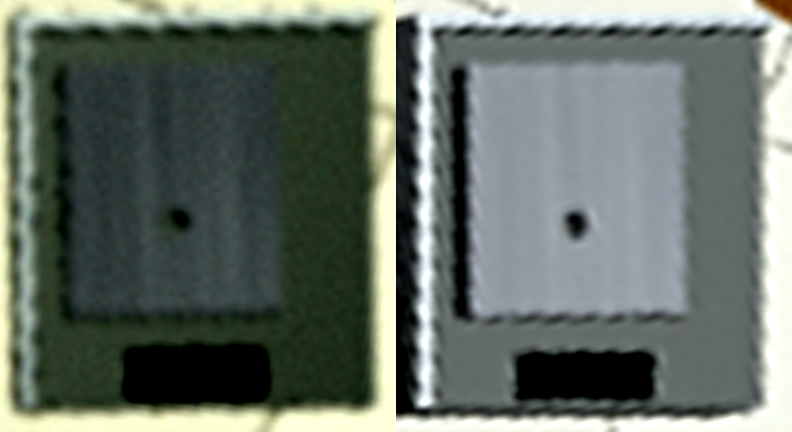

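The top view shows the scale at about (576,-188), yaw 0.165. The plate is roughly 17–20 mm short on each axis and skewed about +0.02. The pin is in the right-hand (-y) hole of the stand. Next I rotate the tool and travel to the scale.

```bash
cat >> h.py <<'E'
S=np.array([575.7,-187.6,0.165])
def go(xyz,yaw):
    s=ctrl.read_state();R=Ro.from_euler("xyz",s["tool_rot"]);T=Ro.from_euler("xyz",[np.pi,0,yaw])
    d=np.array(xyz)-s["eef_pos"]
    print("t",round(s["clock"],2),"pos",s["eef_pos"].round(1),"rot",s["tool_rot"].round(3),"F",s["force"].round(1),"w",round(s["width"],1))
    print("shift now-axes",(R.inv().apply(d)/30).round(2),"after-turn axes",(T.inv().apply(d)/30).round(2),"turn",((R.inv()*T).as_rotvec()*180/np.pi/6).round(2))
E
python3 -m crank '[[[0,0,0,0,0,1],[0,0,0,0,0,1],[0,0,0,0,0,1],[0,0,0,0,0,1],[0,0,0,0,0,1],[0,0,0,0,0,1],[0,0,0,0,0,1],[0,0,0,0,0,1],[0,0,0,0,0,1],[0,0,0,0,0,1],[0,0,0,0,0,1],[0,0,0,0,0,0.2]]]' 0
python3 -c "
from h import *
go([480,350,231],1.736);go(l2w(S,[18,-78,150])[0],1.736)"
```

```text
clock: 2.6
eef_pos: [148.1, 633.1, 231.6]
tool_rot: [-3.14, -0.001, 1.681]
force: [0.4, 0.1, -0.2]
width: 42.7
t 2.6 pos [148.1 633.1 231.6] rot [-3.140e+00 -1.000e-03  1.681e+00] F [ 0.4  0.1 -0.2] w 42.7
shift now-axes [-1.059e+01  9.960e+00 -1.000e-02] after-turn axes [-11.13   9.36   0.02] turn [-0.01 -0.01 -0.53]
t 2.6 pos [148.1 633.1 231.6] rot [-3.140e+00 -1.000e-03  1.681e+00] F [ 0.4  0.1 -0.2] w 42.7
shift now-axes [-31.32  11.91   2.66] after-turn axes [-31.93  10.16   2.72] turn [-0.01 -0.01 -0.53]
```

```bash

python3 -m crank '[[[0,0,0,0,0,-0.5],[-0.95,0.9,0,0,0,0],[-0.95,0.9,0,0,0,0],[-0.95,0.9,0,0,0,0],[-0.95,0.9,0,0,0,0],[-0.95,0.9,0,0,0,0],[-0.95,0.9,0,0,0,0],[-0.95,0.9,0,0,0,0],[-0.95,0.9,0,0,0,0],[-0.95,0.9,0,0,0,0],[-0.95,0.9,0,0,0,0],[-0.95,0.5,0,0,0,0]]]'
python3 -m crank '[[[-1,0,0,0,0,0],[-1,0,0,0,0,0],[-1,0,0,0,0,0],[-1,0,0,0,0,0],[-1,0,0,0,0,0],[-1,0,0,0,0,0],[-1,0,0,0,0,0],[-1,0,0,0,0,0],[-1,0,0,0,0,0],[-1,0,0,0,0,0],[-1,0,0,0,0,0],[-1,0,0,0,0,0]]]'
python3 -c "
from h import *
go(l2w(S,[18,-78,60])[0],1.736)"
```

```text
clock: 3.6
eef_pos: [489.1, 378.6, 227.4]
tool_rot: [-3.138, -0.01, 1.788]
force: [0.6, -0.5, -0.3]
width: 42.6
clock: 4.6
eef_pos: [579.1, 9.9, 225.1]
tool_rot: [3.136, -0.01, 1.814]
force: [0.5, 0.3, 0.7]
width: 42.7
t 4.6 pos [579.1   9.9 225.1] rot [ 3.136 -0.01   1.814] F [0.5 0.3 0.7] w 42.7
shift now-axes [-9.06 -1.34  5.4 ] after-turn axes [-9.08 -0.6   5.5 ] turn [ 0.05 -0.1   0.75]
```

```bash

python3 -m crank '[[[0,0,0,0.05,-0.1,0.75],[-1,-0.06,0,0,0,0],[-1,-0.06,0,0,0,0],[-1,-0.06,0,0,0,0],[-1,-0.06,0,0,0,0],[-1,-0.06,0.3,0,0,0],[-1,-0.06,0.6,0,0,0],[-1,-0.06,0.9,0,0,0],[-1,-0.06,0.9,0,0,0],[-1,-0.06,0.9,0,0,0],[0,0,0.9,0,0,0],[0,0,0.5,0,0,0]]]'
python3 -c "
from h import *
go(l2w(S,[18,-78,42])[0],1.736)
im=ctrl.get_image('scene');save(im,'s3.png',(240,110,380,215),5.6)"
```

```text
clock: 5.6
eef_pos: [617.7, -284.6, 77.0]
tool_rot: [3.124, 0.013, 1.753]
force: [-1.5, 1.4, -1.7]
width: 42.6
t 5.6 pos [ 617.7 -284.6   77. ] rot [3.124 0.013 1.753] F [-1.5  1.4 -1.7] w 42.6
shift now-axes [ 0.84 -0.26  1.15] after-turn axes [ 0.82 -0.25  1.17] turn [0.17 0.12 0.16]
```

View pics/s3.png

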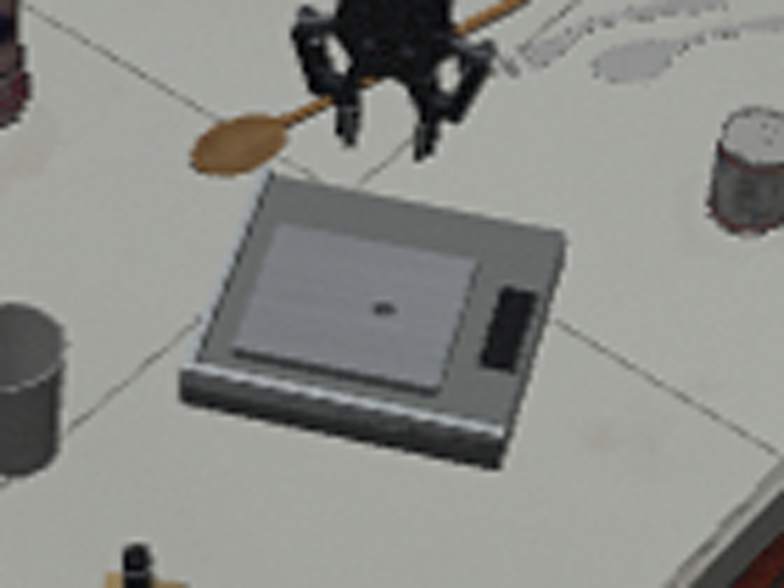

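The gripper is just beyond the scale's open -y side (fingertips near pixel 345,140 and 425,155) and the plate is untouched. I'll move over the bare face and descend.

```bash

python3 -m crank '[[[0.4,-0.12,0,0.17,0.12,0.16],[0.42,-0.12,0.4,0,0,0],[0,0,0.3,0,0,0],[0,0,0.2,0,0,0],[0,0,0.1,0,0,0],[0,0,0.1,0,0,0],[0,0,0,0,0,0]]]'
python3 -m crank '[[[0,0,0.1,0,0,0],[0,0,0,0,0,0]]]'
python3 -c "
from h import *
go(l2w(S,[18,-78,34])[0],1.736)"
```

```text
clock: 6.23
eef_pos: [606.8, -258.9, 43.9]
tool_rot: [-3.139, -0.002, 1.74]
force: [0.2, -0.1, -0.4]
width: 42.8
clock: 6.4
eef_pos: [607.9, -259.5, 41.8]
tool_rot: [-3.141, -0.0, 1.74]
force: [0.1, 0.2, -0.4]
width: 42.8
t 6.4 pos [ 607.9 -259.5   41.8] rot [-3.141 -0.     1.74 ] F [ 0.1  0.2 -0.4] w 42.8
shift now-axes [-0.06 -0.06  0.26] after-turn axes [-0.06 -0.06  0.26] turn [-0.   -0.    0.04]
```

Probe down for contact in small steps.

```bash

for i in 1 2 3; do python3 -m crank '[[[0,0,0.1,0,0,0],[0,0,0,0,0,0]]]' | grep -E "pos|force"; done
```

```text
eef_pos: [608.4, -260.2, 39.3]
force: [-0.2, 0.6, 0.2]
eef_pos: [608.5, -260.6, 36.3]
force: [-0.2, 0.9, -0.4]
eef_pos: [608.4, -260.8, 33.0]
force: [0.0, 1.2, -0.4]
```

```bash

for i in 1 2; do python3 -m crank '[[[0,0,0.07,0,0,0],[0,0,0,0,0,0]]]' | grep -E "pos|force"; done
```

```text
eef_pos: [608.3, -260.8, 30.5]
force: [0.5, 0.2, 0.2]
eef_pos: [608.9, -261.1, 31.0]
force: [0.2, -0.5, 0.4]
```

```bash

python3 -m crank '[[[0.3,0,0,0,0,0],[0.3,0,0,0,0,0],[0,0,0,0,0,0]]]' | grep -E "pos|force|rot"
python3 -m crank '[[[0.2,0,0,0,0,0],[0.2,0,0,0,0,0],[0,0,0,0,0,0]]]' | grep -E "pos|force|rot"
python3 -c "
from h import *
s=ctrl.read_state();c,n=np.cos(S[2]),np.sin(S[2]);d=s['eef_pos'][:2]-S[:2];print('local',c*d[0]+n*d[1],-n*d[0]+c*d[1])
go(l2w(S,[32,-39,31])[0],1.736)"
```

```text
eef_pos: [605.9, -242.5, 31.4]
tool_rot: [3.139, 0.002, 1.738]
force: [-0.4, 1.0, -1.0]
eef_pos: [603.9, -230.3, 31.3]
tool_rot: [3.138, 0.005, 1.739]
force: [-0.3, 0.4, -1.2]
local 20.777314287194926 -46.78879020413131
t 7.73 pos [ 603.9 -230.3   31.3] rot [3.138 0.005 1.739] F [-0.3  0.4 -1.2] w 42.4
shift now-axes [0.26 0.37 0.01] after-turn axes [0.26 0.37 0.01] turn [0.03 0.05 0.03]
```

```bash

for i in 1 2 3 ; do python3 -m crank '[[[0.15,0,0,0,0,0],[0.1,0,0,0,0,0]]]' | grep -E "pos|force"; done
python3 -c "
from h import *
s=ctrl.read_state();c,n=np.cos(S[2]),np.sin(S[2]);d=s['eef_pos'][:2]-S[:2];print('local',c*d[0]+n*d[1],-n*d[0]+c*d[1])"
```

```text
eef_pos: [603.2, -224.5, 31.5]
force: [0.7, -6.7, -0.6]
eef_pos: [603.1, -224.7, 32.3]
force: [2.0, -5.3, -1.4]
eef_pos: [603.2, -224.8, 33.0]
force: [1.2, -5.4, -1.3]
local 20.96168512672897 -41.24147576336898
```

```bash

python3 -m crank '[[[0.4,0,0.06,0,0,0]]]' | grep -E "pos|force"; python3 -m crank '[[[0.6,0,0.05,0,0,0],[0.6,0,0,0,0,0]]]' | grep -E "pos|force|rot"
python3 - <<'E'
from h import *
im=avg("scene");r=rect(im,S,42,(-120,120),(-110,110),1.8);cv2.imwrite("pics/r4.png",np.clip((r-60)*1.4,0,255).astype(np.uint8)[:,:,::-1])
E
```

```text
eef_pos: [603.2, -224.4, 32.6]
force: [2.4, -31.3, -2.2]
eef_pos: [603.2, -224.9, 35.4]
tool_rot: [3.109, 0.105, 1.718]
force: [2.1, -29.9, -0.7]
```

View pics/r4.png

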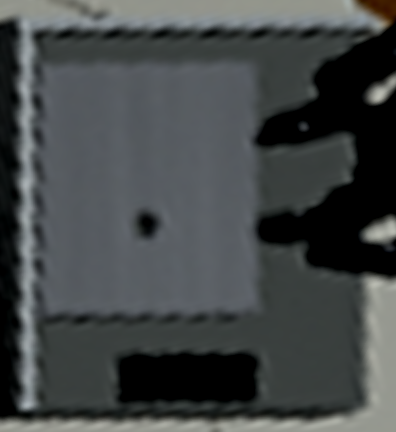

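The plate is now flush on the left (+y) edge, with its left side along column ~42 and no gap. Next I back off, lift, turn 90° and go to the -x side.

```bash

python3 -m crank '[[[-1,0,0,0,0,0],[0,0,-1,0,-0.8,0],[0,0,-1,0,0,0],[0,0,0,0,0,1],[0,0,0,0,0,1],[0,0,0,0,0,1],[0,0,0,0,0,1],[0,0,0,0,0,1],[0,0,0,0,0,1],[0,0,0,0,0,1],[0,0,0,0,0,1],[0,0,0,0,0,1]]]'
python3 -m crank '[[[0,0,0,0,0,1],[0,0,0,0,0,1],[0,0,0,0,0,1],[0,0,0,0,0,1],[0,0,0,0,0,1],[0,0,0,0,0,1],[0,0,0,0,0,0]]]'
python3 -c "
from h import *
go(l2w(S,[-82,32,80])[0],.165)"
```

```text
clock: 9.78
eef_pos: [594.9, -250.4, 98.0]
tool_rot: [2.971, 0.077, 0.697]
force: [0.2, -2.1, 0.2]
width: 43.0
clock: 10.37
eef_pos: [593.6, -239.6, 93.6]
tool_rot: [2.976, -0.039, 0.045]
force: [-0.4, -0.2, 0.1]
width: 42.8
t 10.37 pos [ 593.6 -239.6   93.6] rot [ 2.976 -0.039  0.045] F [-0.4 -0.2  0.1] w 42.8
shift now-axes [-3.37 -2.51 -0.09] after-turn axes [-3.04 -2.87  0.45] turn [ 1.6  -0.28 -1.17]
```

```bash

python3 -m crank '[[[0,0,0,0.8,-0.14,-0.6],[0,0,0,0.8,-0.14,-0.6],[-0.76,-0.72,0,0,0,0],[-0.76,-0.72,0,0,0,0],[-0.76,-0.72,0,0,0,0],[-0.76,-0.72,0,0,0,0],[0,0,0.4,0,0,0],[0,0,0,0,0,0]]]'
python3 -c "
from h import *
go(l2w(S,[-82,32,33])[0],.165)"
```

```text
clock: 11.03
eef_pos: [485.2, -163.6, 80.6]
tool_rot: [-3.128, 0.0, 0.205]
force: [1.2, -0.2, 0.4]
width: 42.7
t 11.03 pos [ 485.2 -163.6   80.6] rot [-3.128  0.     0.205] F [ 1.2 -0.2  0.4] w 42.7
shift now-axes [0.1  0.24 1.58] after-turn axes [0.11 0.22 1.59] turn [-0.13  0.    0.38]
```

```bash

python3 -m crank '[[[0,0.2,0.5,-0.13,0,0.38],[0,0,0.5,0,0,0],[0,0,0.4,0,0,0],[0,0,0.2,0,0,0],[0,0,0,0,0,0],[0,0,0,0,0,0]]]'
python3 -c "
from h import *
go(l2w(S,[-50,32,33])[0],.165)"
```

```text
clock: 11.53
eef_pos: [490.0, -167.9, 32.5]
tool_rot: [-3.139, -0.005, 0.177]
force: [0.2, 0.4, 0.0]
width: 42.5
t 11.53 pos [ 490.  -167.9   32.5] rot [-3.139 -0.005  0.177] F [0.2 0.4 0. ] w 42.5
shift now-axes [ 1.04  0.06 -0.01] after-turn axes [ 1.04  0.05 -0.02] turn [-0.02 -0.04  0.11]
```

```bash

python3 -m crank '[[[0.25,0.03,0,0,0,0.1],[0.2,0.03,0,0,0,0],[0.15,0,0,0,0,0],[0.15,0,0,0,0,0]]]'| grep -E "pos|force|rot"
for i in 1 2 3; do python3 -m crank '[[[0.15,0,0,0,0,0],[0.1,0,0,0,0,0]]]' | grep -E "pos|force"; done
python3 -c "
from h import *
go(l2w(S,[-51,32,33])[0],.165)"
```

```text
eef_pos: [513.4, -166.8, 34.6]
tool_rot: [-3.14, -0.005, 0.167]
force: [-1.9, 0.5, -0.4]
eef_pos: [521.3, -165.3, 34.9]
force: [-1.1, -0.4, -1.1]
eef_pos: [526.5, -164.5, 34.8]
force: [-10.1, -2.2, 4.9]
eef_pos: [526.3, -164.5, 34.6]
force: [-6.1, -0.3, 4.9]
t 12.37 pos [ 526.3 -164.5   34.6] rot [-3.136  0.013  0.166] F [-6.1 -0.3  4.9] w 42.7
shift now-axes [-0.2  -0.04  0.06] after-turn axes [-0.2  -0.04  0.05] turn [-0.05  0.12  0.01]
```

```bash

python3 -m crank '[[[0.4,0,0,0,0,0]]]' | grep -E "pos|force"
python3 - <<'E'
from h import *
o=[]
for n in("scene","top"):
    im=avg(n);r=rect(im,S,42,(-120,120),(-110,110),1.8)[:, :396];lo,hi=np.percentile(r,8),np.percentile(r,97)
    o.append(np.clip((r-lo)/(hi-lo)*255,0,255))
cv2.imwrite("pics/r5.png",np.hstack(o).astype(np.uint8)[:,:,::-1])
E
```

```text
eef_pos: [526.9, -164.3, 34.3]
force: [-39.4, -6.7, 24.8]
```

View pics/r5.png

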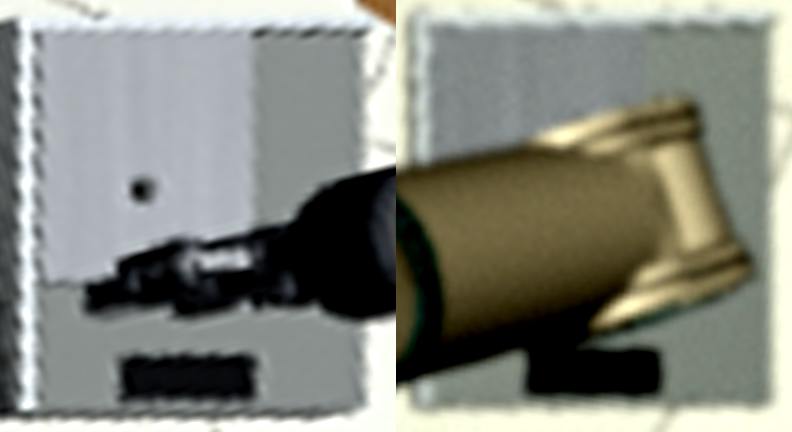

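Both views show the plate in the corner with its top at row ~30 and its left side at column ~42. I'll retreat and then measure the hole and the pin unobstructed.

```bash

python3 -m crank '[[[-0.7,0,0,0,0,0],[-0.3,0,-1,0,0,0],[0,0,-1,0,0,0],[0,-1,-1,0,0,0],[0,-1,-1,0,0,0],[0,-1,-0.2,0,0,0],[0,-1,0,0,0,0],[0,-1,0,0,0,0]]]' -1
python3 - <<'E'
from h import *
print(ctrl.read_state()["qpos"].round(2))
o=[]
for n in("scene","top"):
    im=avg(n);r=rect(im,S,42,(-40,120),(-50,110),2.4);
    lo,hi=np.percentile(r,8),np.percentile(r,97);o.append(np.clip((r-lo)/(hi-lo)*255,0,255))
    g=rect(im,S,42,(-10,40),(5,60),4).mean(2);g=cv2.GaussianBlur(g,(0,0),3);w=np.clip(np.median(g)-g-0.35*(np.median(g)-g.min()),0,None)
    v,u=np.mgrid[:g.shape[0],:g.shape[1]];x=40-(w*v).sum()/w.sum()/4;y=60-(w*u).sum()/w.sum()/4
    print(n,"hole local",x,y,"world",l2w(S,[x,y,42]))
    # pin handle dark: rect at z=110 and z=85
    q=np.array([597,128,.25]);rp=rect(im,q,110,(-60,60),(-60,60),2.2);o.append(np.clip(rp*1.2,0,255))
h=max(a.shape[0] for a in o);o=[np.pad(a,((0,h-a.shape[0]),(0,0),(0,0))) for a in o]
cv2.imwrite("pics/r6.png",np.vstack([np.hstack([o[0],o[1]]),np.hstack([o[2],o[3]])]).astype(np.uint8)[:,:,::-1][:, :800])
E
```

```text
clock: 13.72
eef_pos: [476.5, -27.5, 168.6]
tool_rot: [-3.136, 0.029, 0.143]
force: [0.7, 0.3, -0.3]
width: 85.6
[-0.57  0.66  0.9   2.04 -0.71  0.82 -0.68]
scene hole local 12.389471170108646 31.250137537885468 world [[ 582.78829384 -154.73929121   42.        ]]
top hole local 17.166338601588887 31.63570145052488 world [[ 587.43695378 -153.57435228   42.        ]]
```

View pics/r6.png

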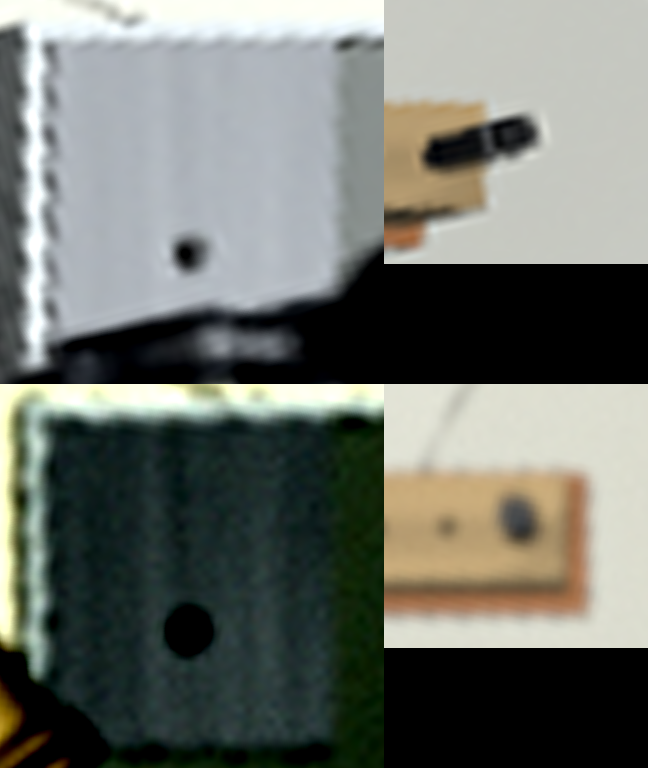

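The plate is flush on both edges with the hole at roughly (586,-154), and the cameras differ by about 3 mm. The pin top is at about (598,128). Moving above the pin.

```bash

python3 -c "
from h import *
go([598,128,168],.165)"
```

```text
t 14.32 pos [475.4 -29.5 167.1] rot [-3.136  0.033  0.142] F [-0.4 -0.6 -0.2] w 85.3
shift now-axes [ 4.78 -4.62 -0.16] after-turn axes [ 4.89 -4.51 -0.03] turn [-0.05  0.31 -0.22]
```

```bash

python3 -m crank '[[[0,0,0,-0.05,0.31,-0.2],[0.9,-0.83,0,0,0,0],[0.9,-0.83,0,0,0,0],[0.9,-0.83,0,0,0,0],[0.9,-0.83,0,0,0,0],[0.9,-0.83,0,0,0,0],[0,0,0,0,0,0],[0,0,0,0,0,0]]]' -1
python3 -c "
from h import *
go([598,128,130],.165)"
```

```text
clock: 14.98
eef_pos: [593.2, 115.7, 166.0]
tool_rot: [3.141, 0.0, 0.151]
force: [-1.0, -1.1, -0.2]
width: 85.2
t 14.98 pos [593.2 115.7 166. ] rot [3.141 0.    0.151] F [-1.  -1.1 -0.2] w 85.2
shift now-axes [ 0.22 -0.38  1.2 ] after-turn axes [ 0.23 -0.38  1.2 ] turn [ 0.    0.   -0.14]
```

```bash

python3 -m crank '[[[0.22,-0.38,0,0,0,-0.14],[0,0,0.6,0,0,0],[0,0,0.5,0,0,0],[0,0,0,0,0,0],[0,0,0,0,0,0]]]'
python3 - <<'E'
from h import *
go([598,128,72],.165)
im=ctrl.get_image("scene");a=im["color"][195:245,235:300,::-1]
im=ctrl.get_image("top");b=im["color"][190:240,220:285,::-1]
cv2.imwrite("pics/g7.png",cv2.resize(np.hstack([a,b]),None,fx=6,fy=6,interpolation=cv2.INTER_CUBIC))
E
```

```text
clock: 15.4
eef_pos: [598.5, 128.5, 132.4]
tool_rot: [-3.14, -0.0, 0.165]
force: [0.8, 0.2, 0.1]
width: 85.2
t 15.4 pos [598.5 128.5 132.4] rot [-3.14  -0.     0.165] F [0.8 0.2 0.1] w 85.2
shift now-axes [-0.02  0.01  2.01] after-turn axes [-0.02  0.01  2.01] turn [-0.01 -0.    0.  ]
```

View pics/g7.png

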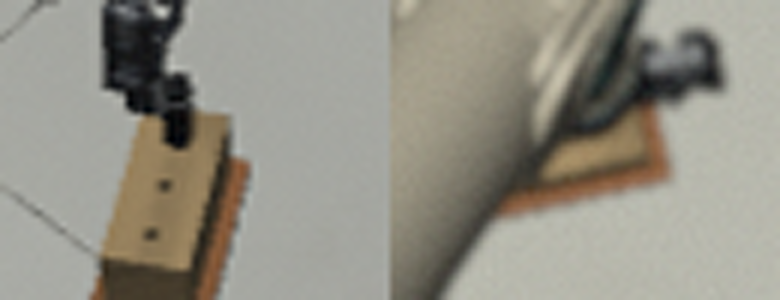

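The fingers straddle the pin handle (at about 178,130 in the left crop). Descending and gripping.

```bash

python3 -m crank '[[[0,0,0.7,0,0,0],[0,0,0.7,0,0,0],[0,0,0.4,0,0,0],[0,0,0.2,0,0,0],[0,0,0,0,0,0],[0,0,0,0,0,0]]]'
python3 -m crank '[[[0,0,0,0,0,0],[0,0,0,0,0,0],[0,0,0,0,0,0],[0,0,0,0,0,0],[0,0,0,0,0,0],[0,0,0,0,0,0],[0,0,0,0,0,0],[0,0,0,0,0,0],[0,0,0,0,0,0],[0,0,0,0,0,0]]]' 1
```

```text
clock: 16.0
eef_pos: [602.8, 127.3, 76.7]
tool_rot: [-3.14, -0.01, 0.163]
force: [0.8, 0.1, 0.5]
width: 85.8
clock: 16.83
eef_pos: [605.1, 127.5, 80.7]
tool_rot: [-3.14, -0.016, 0.163]
force: [0.4, -0.1, -1.0]
width: 16.1
```

```bash

python3 -m crank '[[[0,0,0,0,0,0],[0,0,0,0,0,0]]]' 
python3 -m crank '[[[0,0,0,0,0,0],[0,0,0,0,0,0],[0,0,0,0,0,0],[-0.1,0,0.15,0,0.08,0],[-0.1,0,0.12,0,0.08,0],[-0.05,0,0,0,0,0],[0,0,0,0,0,0]]]' 0.4
python3 -c "
from h import *
go([598.5,127.5,73],.165)"
```

```text
clock: 17.0
eef_pos: [605.0, 127.4, 80.6]
tool_rot: [-3.14, -0.016, 0.163]
force: [0.0, -0.6, -0.2]
width: 16.1
clock: 17.58
eef_pos: [597.7, 126.1, 72.1]
tool_rot: [-3.14, -0.034, 0.163]
force: [-0.1, 0.2, -1.0]
width: 25.6
t 17.58 pos [597.7 126.1  72.1] rot [-3.14  -0.034  0.163] F [-0.1  0.2 -1. ] w 25.6
shift now-axes [ 0.03 -0.04 -0.03] after-turn axes [ 0.03 -0.04 -0.03] turn [-0.01 -0.33 -0.02]
```

```bash

python3 -m crank '[[[0,0,0,0,-0.33,0],[0.02,-0.03,0,0,0,0]]]' 
python3 -m crank '[[[0,0,0,0,0,0],[0,0,0,0,0,0],[0,0,0,0,0,0],[0,0,0,0,0,0],[0,0,0,0,0,0]]]' 1
python3 -c "
from h import *
go([598.5,127.5,72],.165)"
```

```text
clock: 17.75
eef_pos: [597.7, 127.0, 72.4]
tool_rot: [-3.14, 0.002, 0.162]
force: [1.1, 0.9, 0.0]
width: 25.6
clock: 18.17
eef_pos: [597.8, 127.2, 72.5]
tool_rot: [-3.14, -0.0, 0.163]
force: [0.3, -0.3, -0.8]
width: 16.4
t 18.17 pos [597.8 127.2  72.5] rot [-3.14  -0.     0.163] F [ 0.3 -0.3 -0.8] w 16.4
shift now-axes [ 0.03 -0.    0.02] after-turn axes [ 0.03 -0.    0.02] turn [-0.02 -0.   -0.02]
```

```bash

python3 -m crank '[[[0,0,-0.3,0,0,0],[0,0,-0.5,0,0,0],[0,0,-0.7,0,0,0],[0,0,-0.7,0,0,0],[0,0,-0.7,0,0,0],[0,0,0,0,0,0]]]' 
python3 -c "
from h import *
go([586,-154.2,150],.165)"
```

```text
clock: 18.67
eef_pos: [599.0, 125.7, 167.8]
tool_rot: [3.141, -0.003, 0.161]
force: [1.0, -0.1, 0.2]
width: 16.8
t 18.67 pos [599.  125.7 167.8] rot [ 3.141e+00 -3.000e-03  1.610e-01] F [ 1.  -0.1  0.2] w 16.8
shift now-axes [-1.92  9.14  0.59] after-turn axes [-1.96  9.13  0.59] turn [ 0.   -0.03 -0.04]
```

```bash

python3 -m crank '[[[-0.2,0.8,0,0,0,0],[-0.2,0.92,0,0,0,0],[-0.2,0.92,0,0,0,0],[-0.2,0.92,0,0,0,0],[-0.2,0.92,0,0,0,0],[-0.2,0.92,0,0,0,0],[-0.2,0.92,0,0,0,0],[-0.2,0.92,0,0,0,0],[-0.2,0.8,0,0,0,0],[0,0.5,0,0,0,0],[0,0,0,0,0,0],[0,0,0,0,0,0]]]' 
python3 -c "
from h import *
go([586,-154.2,115],.165)"
```

```text
clock: 19.67
eef_pos: [586.7, -144.6, 176.3]
tool_rot: [-3.14, -0.012, 0.165]
force: [-0.5, 1.5, -0.2]
width: 16.8
t 19.67 pos [ 586.7 -144.6  176.3] rot [-3.14  -0.012  0.165] F [-0.5  1.5 -0.2] w 16.8
shift now-axes [-0.1   0.32  2.04] after-turn axes [-0.08  0.31  2.04] turn [-0.02 -0.11  0.  ]
```

```bash

python3 -m crank '[[[-0.1,0.32,0,-0.02,-0.11,0],[0,0,0.8,0,0,0],[0,0,0.7,0,0,0],[0,0,0.4,0,0,0],[0,0,0.1,0,0,0],[0,0,0,0,0,0]]]' 
python3 - <<'E'
from h import *
go([586,-154.2,113],.165)
a=avg("scene",4);b=avg("top",4)
o=[]
for im in(a,b):
    u,v=proj(im,[586,-154,45])[0].astype(int);print(u,v)
    o.append(cv2.resize(np.clip(im["color"][v-30:v+30,u-30:u+30],0,255).astype(np.uint8),None,fx=6.5,fy=6.5,interpolation=cv2.INTER_CUBIC))
cv2.imwrite("pics/h9.png",np.hstack(o)[:,:,::-1])
E
```

```text
clock: 20.17
eef_pos: [587.0, -149.8, 115.7]
tool_rot: [-3.14, -0.001, 0.174]
force: [-0.5, 0.2, -1.0]
width: 16.6
t 20.17 pos [ 587.  -149.8  115.7] rot [-3.14e+00 -1.00e-03  1.74e-01] F [-0.5  0.2 -1. ] w 16.6
shift now-axes [-0.06  0.14  0.09] after-turn axes [-0.06  0.14  0.09] turn [-0.02 -0.    0.09]
301 166
339 215
```

View pics/h9.png

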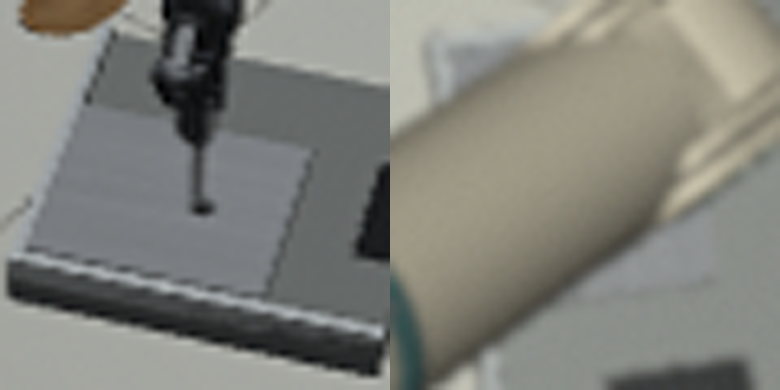

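```bash
python3 - <<'E'
from h import *
im=ctrl.get_image("scene");f=lambda X:((proj(im,X)-[301-30,166-30])*6.5).round(1)
print("tip pred",f([587,-149.8,53]),"top of shaft",f([587,-149.8,103]))
for h in([582.8,-154.7,42],[584.6,-154.9,42],[586,-154.2,42],[587.4,-153.6,42]):print(h,f(h))
print("px per 10mm x,y,z",f([596,-154,42])-f([586,-154,42]),f([586,-144,42])-f([586,-154,42]),f([586,-154,52])-f([586,-154,42]))
E
```

```text
tip pred [[192.3 195.5]] top of shaft [[194.4 134.9]]
[582.8, -154.7, 42] [[202.1 205.1]]
[584.6, -154.9, 42] [[199.4 203.9]]
[586, -154.2, 42] [[196.7 203.9]]
[587.4, -153.6, 42] [[194.  203.8]]
px per 10mm x,y,z [[-15.7  -5.6]] [[-7.2 11.6]] [[  0.4 -11.9]]
```

```bash
python3 - <<'E'
from h import *
im=avg("scene",8);g=im["color"].mean(2)
for v in range(154,172):
    r=g[v,271:331];bg=np.median(r[22:42]);seg=np.clip(bg-8-r[24:38],0,None)
    print(v,"u",round((seg*np.arange(295,309)).sum()/max(seg.sum(),1e-6),2),"sum",seg.sum().round(), r[24:38].round().astype(int))
f=lambda X:proj(im,X).round(2)
print(ctrl.read_state()["eef_pos"]);p=ctrl.read_state()["eef_pos"]
for z in(53,63,73,83,103):print(z,f([p[0],p[1],z]))
print(f([584.6,-154.9,42]),f([586,-154.2,42]))
E
```

```text
154 u 300.5 sum 381.0 [120 119 102  52  17  23  18  36  64  81 107 104 104 104]
155 u 300.46 sum 351.0 [125 127 116  56  20  30  22  36  67  86 105 103 103 103]
156 u 300.5 sum 328.0 [125 126 121  82  24  23  17  33  78 115 122 119 108 107]
157 u 300.86 sum 328.0 [125 127 128 122  87  16  15  46  95 131 128 128 129 129]
158 u 301.26 sum 114.0 [127 127 127 128 130 116  45  86 131 128 127 128 128 128]
159 u 301.2 sum 78.0 [128 128 128 129 131 118  63 102 130 128 127 127 126 127]
160 u 301.17 sum 78.0 [128 129 130 131 132 116  62 103 132 130 128 128 127 128]
161 u 301.06 sum 87.0 [128 128 128 129 128 108  62 104 134 132 131 129 129 130]
162 u 300.97 sum 103.0 [128 128 128 128 125  98  61 102 131 130 130 131 131 131]
163 u 300.95 sum 95.0 [127 127 127 129 126  99  64 103 130 128 128 129 129 129]
164 u 300.78 sum 78.0 [127 127 127 127 124  98  69 115 132 131 129 128 128 127]
165 u 300.77 sum 76.0 [126 127 127 129 125  98  72 116 130 129 129 130 130 131]
166 u 301.1 sum 76.0 [126 126 126 126 127 109  68 102 121 131 130 128 128 128]
167 u 301.56 sum 193.0 [126 126 126 126 121  88  54  59  80 118 128 129 129 128]
168 u 301.63 sum 263.0 [128 128 128 129 122  87  30  34  67 116 128 127 127 127]
169 u 302.0 sum 8.0 [129 129 130 130 131 130 123 112 129 129 128 128 128 128]
170 u 0.0 sum 0.0 [126 127 128 128 129 130 131 131 132 130 129 128 128 128]
171 u 0.0 sum 0.0 [126 126 126 126 126 127 127 128 128 128 129 129 130 130]
[ 587.33554446 -150.8785303   116.4936349 ]
53 [[300.63 165.85]]
63 [[300.69 164.02]]
73 [[300.75 162.17]]
83 [[300.82 160.3 ]]
103 [[300.94 156.52]]
[[301.67 167.37]] [[301.26 167.37]]
```

```bash
python3 -c "
from h import *
go([585.3,-153.4,105],.165)"
python3 -m crank '[[[-0.08,0.07,0.1,0,0,0.08],[0,0,0.1,0,0,0],[0,0,0.05,0,0,0]]]' | grep -E "pos|force|rot"
python3 -c "
from h import *
go([585.3,-153.4,104],.165)"
```

```text
t 21.02 pos [ 587.3 -150.9  116.5] rot [-3.141e+00 -2.000e-03  1.730e-01] F [-0.1 -0.3 -1.1] w 16.8
shift now-axes [-0.08  0.07  0.38] after-turn axes [-0.08  0.07  0.38] turn [-0.01 -0.02  0.07]
eef_pos: [585.4, -153.6, 108.6]
tool_rot: [-3.141, -0.003, 0.163]
force: [-0.3, 0.3, -0.1]
t 21.27 pos [ 585.4 -153.6  108.6] rot [-3.141e+00 -3.000e-03  1.630e-01] F [-0.3  0.3 -0.1] w 16.7
shift now-axes [-0.   -0.01  0.15] after-turn axes [-0.   -0.01  0.15] turn [-0.01 -0.03 -0.01]
```

```bash

for i in 1 2 3; do python3 -m crank '[[[0,0,0.1,0,0,0]]]' | grep -E "pos|force"; done
python3 -c "
from h import *
go([585.3,-153.4,104],.165)"
```

```text
eef_pos: [585.3, -153.9, 105.5]
force: [-0.1, 0.1, -0.5]
eef_pos: [585.3, -153.9, 102.1]
force: [0.4, 0.0, -1.2]
eef_pos: [585.2, -153.9, 98.6]
force: [0.1, 0.0, -0.3]
t 21.52 pos [ 585.2 -153.9   98.6] rot [-3.141e+00 -3.000e-03  1.630e-01] F [ 0.1  0.  -0.3] w 16.3
shift now-axes [ 0.01 -0.01 -0.18] after-turn axes [ 0.01 -0.01 -0.18] turn [-0.01 -0.02 -0.02]
```

The tip is through the hole without contact. Continuing to the button.

```bash

for i in 1 2 3 4 5; do python3 -m crank '[[[0,0,0.1,0,0,0]]]' | grep -E "pos|force"; done
```

```text
eef_pos: [585.2, -153.8, 95.2]
force: [-0.3, -0.4, -0.1]
eef_pos: [585.1, -153.8, 91.7]
force: [0.2, -0.8, -0.5]
eef_pos: [585.1, -153.7, 88.3]
force: [-0.3, -0.9, -0.7]
eef_pos: [585.2, -153.7, 85.0]
force: [0.5, 0.9, 2.2]
eef_pos: [585.2, -153.7, 81.8]
force: [-0.6, 1.1, 3.2]
```

```bash

for i in 1 2 3; do python3 -m crank '[[[0,0,0.1,0,0,0]]]' | grep -E "pos|force|width"; done
```

```text
eef_pos: [585.6, -153.8, 79.5]
force: [-2.6, 2.7, 26.9]
width: 16.6
eef_pos: [586.2, -154.2, 79.0]
force: [-7.2, 4.4, 35.7]
width: 16.8
eef_pos: [586.3, -154.3, 79.1]
force: [-6.6, 4.5, 28.9]
width: 16.8
```

```bash

python3 -m crank '[[[-0.03,-0.02,0.03,0,0,0],[0,0,0.03,0,0,0]]]'
python3 -m crank '[[[-0.02,-0.015,0.04,0,0,0],[0,0,0.04,0,0,0],[0,0,0.04,0,0,0]]]'
```

```text
clock: 22.35
eef_pos: [585.1, -154.1, 80.4]
tool_rot: [-3.136, -0.009, 0.163]
force: [-2.0, 0.5, 4.5]
width: 16.7
clock: 22.6
eef_pos: [585.2, -154.2, 79.9]
tool_rot: [-3.136, -0.013, 0.163]
force: [-2.9, 1.6, 11.6]
width: 16.9
```

```bash
python3 - <<'E'
from h import *
im=avg("scene",10);r=rect(im,S,42,(-60,120),(-60,110),2.6);lo,hi=np.percentile(r,5),np.percentile(r,97)
im2=avg("top",6);q=rect(im2,S,42,(-60,120),(-60,110),2.1);l2,h2=np.percentile(q,5),np.percentile(q,97)
a=np.clip((r-lo)/(hi-lo)*255,0,255)
cv2.imwrite("pics/f10.png",a.astype(np.uint8)[:,:,::-1])
s=ctrl.read_state();print(s["clock"],s["eef_pos"],s["force"],s["width"])
E
```

```text
23.4 [ 585.11025045 -154.26232311   80.00543887] [-2.81477227  0.96470095 11.38539354] 16.804189891397286
```

View pics/f10.png

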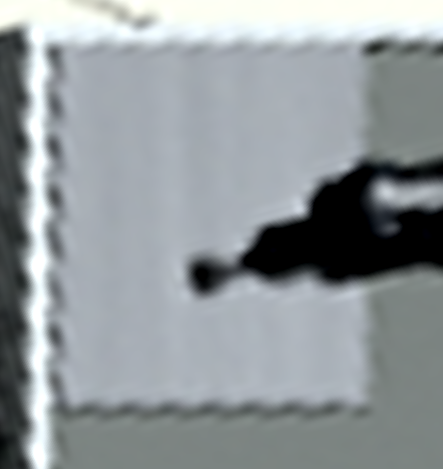

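Force is steady at 11.4 N and the button is on its stop. A thin dark strip beside the left edge needs a numeric check. If the plate is flush, outer wall to plate far side must be 128 mm across and 148 mm along.

```bash
python3 - <<'E'
from h import *
def edges(p,ax,n):
    d=np.gradient(cv2.GaussianBlur(p.reshape(1,-1),(0,0),3).ravel())
    pk=[i for i in range(3,len(d)-3) if abs(d[i])==abs(d[i-3:i+4]).max() and abs(d[i])>.35]
    print(n,[(round(float(ax[i]),1),round(float(d[i]),1)) for i in pk])
for n in("scene","top"):
    im=avg(n,10)
    for yaw in(.158,.165,.172):
        P=np.array([S[0],S[1],yaw])
        for x0,x1 in((50,95),(-36,-5)):
            r=rect(im,P,42,(x0,x1),(-60,125),3).mean(2).mean(0);edges(r,125-np.arange(len(r))/3,f"{n} yaw {yaw} y-profile x{x0}..{x1}")
        r=rect(im,P,42,(-70,135),(50,85),3).mean(2).mean(1);edges(r,135-np.arange(len(r))/3,f"{n} yaw {yaw} x-profile")
E
```

```text
scene yaw 0.158 y-profile x50..95 [(121.7, 0.7), (114.3, 1.7), (99.7, 5.7), (93.0, -4.6), (86.7, 1.8), (-27.0, -1.0)]
scene yaw 0.158 y-profile x-36..-5 [(121.3, 0.8), (113.3, 1.1), (98.7, 5.6), (91.7, -4.7), (85.7, 2.1), (-31.0, -1.3)]
scene yaw 0.158 x-profile [(121.7, -0.5), (109.3, 1.0), (103.3, -2.6), (-36.0, -2.5), (-41.0, 1.3)]
scene yaw 0.165 y-profile x50..95 [(121.0, 0.6), (114.0, 1.7), (99.3, 5.8), (92.7, -4.6), (86.3, 1.8), (-27.7, -1.0)]
scene yaw 0.165 y-profile x-36..-5 [(121.3, 0.8), (113.7, 1.1), (98.7, 5.5), (91.7, -4.7), (85.7, 2.1), (-31.0, -1.3)]
scene yaw 0.165 x-profile [(123.0, -0.5), (110.0, 1.0), (104.0, -2.6), (-35.3, -2.6), (-40.7, 1.3)]
scene yaw 0.172 y-profile x50..95 [(124.0, -0.4), (120.7, 0.6), (113.3, 1.7), (98.7, 5.8), (92.0, -4.6), (85.7, 1.7), (-28.0, -1.0)]
scene yaw 0.172 y-profile x-36..-5 [(121.3, 0.8), (113.7, 1.1), (98.7, 5.5), (92.0, -4.7), (85.7, 2.1), (-30.7, -1.3)]
scene yaw 0.172 x-profile [(124.7, -0.4), (110.3, 0.9), (104.3, -2.6), (-35.0, -2.6), (-40.0, 1.3)]
top yaw 0.158 y-profile x50..95 [(105.7, -1.4), (99.3, 0.8), (92.3, -0.8),
[... 215 characters left out ...]
9.3, -0.5), (-27.0, -0.7), (-46.0, 1.4)]
top yaw 0.165 y-profile x50..95 [(105.0, -1.4), (98.7, 0.8), (91.7, -0.8), (-38.3, 0.6), (-57.7, -0.5)]
top yaw 0.165 y-profile x-36..-5 [(123.0, -1.1), (111.7, 2.0), (13.7, 0.4), (2.3, 0.7)]
top yaw 0.165 x-profile [(131.0, 0.4), (106.3, -1.8), (84.7, -0.8), (70.0, 0.5), (63.0, 0.4), (-19.0, -0.5), (-26.7, -0.7), (-45.3, 1.4)]
top yaw 0.172 y-profile x50..95 [(104.7, -1.4), (98.0, 0.8), (91.0, -0.8), (-39.0, 0.6), (-57.7, -0.4)]
top yaw 0.172 y-profile x-36..-5 [(123.0, -1.1), (111.7, 2.0), (13.7, 0.4), (2.3, 0.7)]
top yaw 0.172 x-profile [(131.3, 0.4), (107.0, -1.8), (85.0, -0.8), (70.3, 0.5), (63.7, 0.4), (-18.7, -0.5), (-26.0, -0.7), (-44.7, 1.5)]
```

```bash
python3 - <<'E'
from h import *
im=avg("scene",10)
P=np.array([S[0],S[1],.165])
for x0,x1 in((60,95),(-36,-5),(-100,-60)):
    r=rect(im,P,42 if x0>-50 else 41,(x0,x1),(70,112),1).mean(2).mean(0);print(x0,dict(zip(range(112,70,-2),r[::2].round().astype(int).tolist())))
r=rect(im,P,42,(-70,120),(60,85),1).mean(2).mean(1);print("x",dict(zip(range(120,-70,-2),r[::2].round().astype(int).tolist())))
E
```

```text
60 {112: 68, 110: 73, 108: 74, 106: 72, 104: 72, 102: 82, 100: 110, 98: 147, 96: 169, 94: 159, 92: 128, 90: 105, 88: 104, 86: 117, 84: 127, 82: 128, 80: 127, 78: 126, 76: 125, 74: 125, 72: 124}
-36 {112: 57, 110: 62, 108: 65, 106: 66, 104: 68, 102: 77, 100: 100, 98: 135, 96: 163, 94: 164, 92: 138, 90: 110, 88: 101, 86: 112, 84: 125, 82: 129, 80: 128, 78: 127, 76: 126, 74: 125, 72: 125}
-100 {112: 45, 110: 47, 108: 51, 106: 57, 104: 63, 102: 68, 100: 81, 98: 110, 96: 146, 94: 167, 92: 160, 90: 133, 88: 109, 86: 99, 84: 100, 82: 103, 80: 104, 78: 104, 76: 104, 74: 104, 72: 104}
x {120: 149, 118: 147, 116: 150, 114: 155, 112: 159, 110: 162, 108: 163, 106: 156, 104: 142, 102: 128, 100: 123, 98: 124, 96: 125, 94: 125, 92: 125, 90: 125, 88: 125, 86: 125, 84: 126, 82: 126, 80: 126, 78: 125, 76: 125, 74: 125, 72: 125, 70: 125, 68: 125, 66: 126, 64: 126, 62: 125, 60: 125, 58: 125, 56: 125, 54: 125, 52: 125, 50: 126, 48: 126, 46: 126, 44: 126, 42: 125, 40: 125, 38: 125, 36: 125, 34: 125, 32: 126, 30: 126, 28: 126, 26: 126, 24: 126, 22: 125, 20: 125, 18: 125, 16: 126, 14: 126, 12: 126, 10: 126, 8: 126, 6: 125, 4: 125, 2: 125, 0: 125, -2: 126, -4: 126, -6: 127, -8: 127, -10: 126, -12: 126, -14: 126, -16: 126, -18: 126, -20: 126, -22: 127, -24: 127, -26: 127, -28: 128, -30: 128, -32: 126, -34: 119, -36: 102, -38: 90, -40: 94, -42: 104, -44: 105, -46: 104, -48: 104, -50: 104, -52: 104, -54: 104, -56: 104, -58: 104, -60: 104, -62: 104, -64: 104, -66: 104, -68: 104}
```

The x-direction reads flush. In y there may be a sub-millimetre gap, so for insurance I'll ease off the button and nudge the plate toward +y with the pin inside the hole. Then I'll press again.

```bash

python3 -m crank '[[[0,0,-0.15,0,0,0],[0,0,-0.15,0,0,0],[0,0,0,0,0,0]]]' | grep -E "pos|force"
for i in 1 2 3 4 5; do python3 -m crank '[[[0,-0.05,0.0,0,0,0]]]' | grep -E "pos|force"; done
```

```text
eef_pos: [585.2, -154.6, 89.8]
force: [-0.0, -1.0, -0.4]
eef_pos: [585.1, -153.5, 89.7]
force: [0.0, 0.2, 0.4]
eef_pos: [584.8, -151.8, 89.4]
force: [0.0, -0.2, -0.6]
eef_pos: [584.7, -151.1, 89.3]
force: [0.6, -3.6, -0.2]
eef_pos: [584.7, -150.8, 89.3]
force: [-0.3, -2.0, -0.1]
eef_pos: [584.5, -150.6, 89.4]
force: [0.6, -3.0, -0.4]
```

```bash

for i in 1 2; do python3 -m crank '[[[0,-0.12,0.0,0,0,0]]]' | grep -E "pos|force"; done
python3 -m crank '[[[0,-0.2,0.0,0,0,0]]]'
```

```text
eef_pos: [584.4, -149.7, 89.6]
force: [1.8, -7.6, -4.4]
eef_pos: [584.2, -149.4, 89.6]
force: [1.7, -7.4, -5.0]
clock: 25.82
eef_pos: [584.0, -148.6, 89.9]
tool_rot: [3.118, -0.017, 0.156]
force: [2.4, -12.0, -4.9]
width: 16.4
```

```bash

python3 -m crank '[[[0.02,0.12,0,0,0,0],[0,0,0,0,0,0]]]' | grep -E "pos|force|rot"
python3 -c "
from h import *
go([585.1,-153.4,89],.165)"
```

```text
eef_pos: [584.7, -152.1, 89.6]
tool_rot: [3.117, -0.016, 0.155]
force: [0.8, -0.3, -1.4]
t 25.98 pos [ 584.7 -152.1   89.6] rot [ 3.117 -0.016  0.155] F [ 0.8 -0.3 -1.4] w 16.4
shift now-axes [0.01 0.04 0.02] after-turn axes [0.01 0.04 0.02] turn [ 0.23 -0.15 -0.1 ]
```

```bash

python3 -m crank '[[[0.01,0.04,0,0.23,-0.15,-0.1],[0,0,0,0,0,0]]]' | grep -E "pos|force|rot"
python3 -m crank '[[[0,0,0.1,0,0,0],[0,0,0.1,0,0,0],[0,0,0.08,0,0,0]]]' | grep -E "pos|force|rot"
python3 -m crank '[[[0,0,0.06,0,0,0]]]' | grep -E "pos|force|rot"
```

```text
eef_pos: [585.0, -151.2, 89.2]
tool_rot: [-3.138, 0.001, 0.167]
force: [0.6, -0.5, -0.5]
eef_pos: [585.4, -150.9, 81.0]
tool_rot: [-3.139, -0.001, 0.167]
force: [-0.2, -2.1, 5.1]
eef_pos: [585.6, -151.0, 79.8]
tool_rot: [-3.139, -0.002, 0.166]
force: [-1.5, 0.7, 18.0]
```

```bash

python3 -m crank '[[[0,0.01,0.04,0,0,0],[0,0,0.04,0,0,0]]]'
python3 - <<'E'
from h import *
im=avg("scene",10);P=np.array([S[0],S[1],.165])
for x0,x1 in((60,95),(-36,-5)):
    r=rect(im,P,42,(x0,x1),(70,112),1).mean(2).mean(0);print(x0,dict(zip(range(100,78,-2),r[12:34:2].round().astype(int).tolist())))
r=rect(im,P,42,(-60,120),(-60,110),2.6);lo,hi=np.percentile(r,5),np.percentile(r,97)
cv2.imwrite("pics/f11.png",np.clip((r-lo)/(hi-lo)*255,0,255).astype(np.uint8)[:,:,::-1])
s=ctrl.read_state();print(s["clock"],s["eef_pos"],s["force"],s["width"])
E
```

```text
clock: 26.65
eef_pos: [585.7, -151.1, 79.9]
tool_rot: [-3.138, -0.004, 0.166]
force: [-2.6, 0.0, 13.7]
width: 16.8
60 {100: 110, 98: 147, 96: 169, 94: 158, 92: 129, 90: 108, 88: 108, 86: 119, 84: 127, 82: 128, 80: 126}
-36 {100: 100, 98: 135, 96: 163, 94: 164, 92: 138, 90: 110, 88: 102, 86: 113, 84: 125, 82: 129, 80: 128}
27.15 [ 585.68057447 -151.07243205   79.91968302] [-1.3592443  -1.04344389 12.88913689] 16.515441757463137
```

View pics/f11.png

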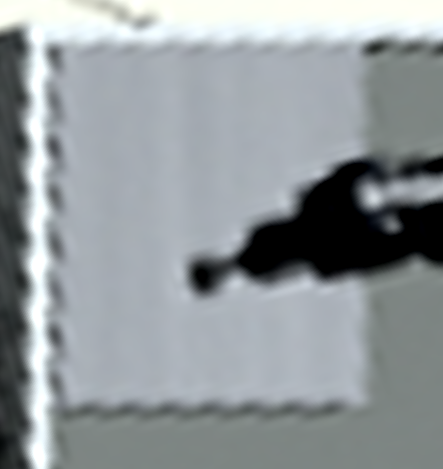

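The profile barely changed after a 12 N nudge, so the plate is against its stop. The button is held at the same bottomed height with a steady 13 N. Handing in.

```bash
python3 -c "
from h import *
print(ctrl.finish_job());s=ctrl.read_state();print(s['clock'],s['eef_pos'],s['force'],s['width'])"
```

```text
the job is handed in; nothing more can be done
None
the job is handed in; nothing more can be done
```

I pushed the plate into the corner, took the pin from its stand and reached through the hole with its tip. I handed in at about 27 s, with the pin still gripped and holding the button down.

**Plate:** I pushed it onto the +y edge with about 30 N, then onto the +x edge with about 39 N. Before the final press I nudged it towards +y with the pin in the hole, at about 12 N; the image profile hardly changed. The button was briefly let up for that nudge.

**Button:** The tool stopped hard at the same height (79.9 mm) on both presses. At the last check the force was a steady 13 N, well over the 4.8 N needed. The grip read 16.5 mm, which is stable but narrower than the 18 mm handle.

**What disagreed:**
- The two cameras differed by about 3 mm on the scale and the hole.
- The side camera shows a thin dark strip at the +y edge. It could be the 1 mm of plate standing above that edge, or a gap of up to about 1 mm.
- One edge-distance measurement read 129.7 mm instead of 128 mm. It was taken before the nudge and not repeated.

**Bystanders:** The moves stayed clear of the cup, jar and tin, but I did not check their positions again at the end.

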